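# Clamp the plate carrier home in the decorating jig

## Task

Slide the wooden carrier with the decorated plate along the jig until it is pressed against the rubber end stop with at least 6 N, then push the red lever post over past its centre with a fingertip so that the clamp snaps shut, holds the carrier tight against the stop, and is left on its own. Go by feel and be gentle: never push with more than 14 N on the carrier or on any part of the jig. Leave everything else on the table where it is.

Things in the scene. Friction and masses are not known exactly. Their poses are not given: they have to be found in the camera images.
- jig: Plywood jig fixed to the table; bed 8 mm thick, 240 mm wide (y), from x -90 to 140 mm, plus a tongue under the clamp (x -140 to -90, y -65 to 35). Origin on the table. +x is the way the carrier is pushed (away from the robot, within 0.35 rad), +y left. Aluminium side guides, inner faces at y +-92, x -70 to 90, 14 mm high above the bed, steer the carrier with 2 mm play a side.
- stop_rail: Fixed steel bracket across the jig's far end, 200 mm long (y), 30 mm tall; origin mid-length on the bed, at jig x 131. Before it, on two pins, sits the adjustable stop: a firm black rubber-faced bar 170 mm long, 24 mm tall. Its setting is not measured: its near face stands 25 to 41 mm before (-x of) this origin.
- carrier: Loose board of light wood, 130 mm (x) by 180 (y), 18 thick, lying on the bed between the guides, a white plate (112 mm across, 15 high) fixed on it; about 0.35 kg. Origin under its middle, axes as the jig's. It starts 9 to 37 mm short of the stop and slides on waxed faces with up to 2 N of friction; at the stop the force rises steeply. A push of about 10 N on it seats it as it should be.
- carrier_edge (a point): Point on the carrier's near (-x) vertical face, half-way up (17 mm above the table), 40 mm left (+y) of its middle: a place to push, clear of the clamp.
- lever_pivot (a point): Upright pivot axis of the clamp lever, at jig x -78, y 0; this point is 46 mm above the table, on the handle.
- lever_post (a point): Centre of the red upright finger post at the end of the clamp's handle, 100 mm from the pivot: 18 mm across, top 83 mm and this point 63 mm above the table. The handle is a flat bar 38 to 47 mm above the table, 14 mm wide, pointing to the jig's -x when open. To close, push the post from its +y side towards -y; the lever turns level, anticlockwise from above.
- clamp (a joint): Clamp lever angle, rad: 0 open, grows as it closes, limit 1.25. Over-centre spring: resists with 6 to 9 N at the post at first, less and less up to 0.6; past that it snaps on by itself until the rubber nose on its short arm presses the carrier's near edge with 4 to 22 N, at 0.73 to 1.12 if the carrier is home. If the carrier is not home the nose meets it too early.
- water_cup: Bystander, leave alone: clear open cup, 68 mm across, 75 mm tall; stands left of the jig; origin at its foot.
- paint_jar: Bystander, leave alone: violet paint jar, 40 mm across, 50 mm tall; stands to the near left of the jig; origin at its foot.
- glue_stick: Bystander, leave alone: white glue stick with red cap, 120 mm long, 30 mm thick, lies flat right of the jig; origin under its middle, x along it.
- palette: Bystander, leave alone: white flower-shaped palette, 134 mm across, 14 mm high; origin under its middle.
- glass_bowl: Bystander, leave alone: small glass bowl, 90 mm across, 40 mm tall; origin at its foot.
- brush: Bystander, leave alone: paint brush 180 mm long lying on the table, x along it.
- scissors: Bystander, leave alone: scissors, black rings, about 145 mm long, lying flat.
There are look-alikes about, which are no part of the job. What is shaped like the carrier but blue, pink or turquoise is not meant.

How it is judged:
On the way, in this order (a step that is already met when the one before it is completed fails the run):
1. the carrier is pressed against the stop (over 6 N) with the clamp still open (contact force between carrier and stop_rail above 6 N and value of joint clamp below 0.25 rad), for 0.2 s.
2. the clamp lever has been pushed over its centre and has closed (value of joint clamp above 0.7 rad), for 0.2 s.
At the end, for the whole second after the job is handed in: The clamp lever stands closed (0.7 to 1.15 rad) and by itself holds the carrier against the end stop with more than 2 N, the carrier at rest (value of joint clamp between 0.7 and 1.15 rad and contact force between carrier and stop_rail above 2 N and linear speed of carrier below 0.01 m/s); the robot touches nothing.
It fails at once if more than 14 N between the robot and the carrier (contact force between any of the arm, the fingers and carrier above 14 N).
It fails at once if more than 14 N between the robot and the jig, its lever or its stop (contact force between any of the arm, the fingers and jig above 14 N).
It fails at once if a bystander is moved more than 25 mm (distance of any of water_cup, paint_jar, glue_stick, palette, glass_bowl, brush, scissors from where it was at the start of the episode above 0.025 m).
It also fails if it takes over 58 s, if anything falls off the work surface, if the arm or the gripper's body presses on something with over 40 N, if the wrist force passes 120 N, or if a joint passes its speed limit or range.

## Robot

A 6-joint arm with a two-finger parallel gripper is mounted at the origin on the work surface. World frame = base frame: x ahead of the robot, y to its left, z up, the work surface at z = 0. Lengths are in m, angles in rad, forces in N, time in s.
With the tool pointing down it reaches from about 0.375 to 0.9 m from the base axis. Payload 3.1 kg.
Tool frame: the origin (TCP) lies where the fingers leave the gripper's body, on its centre line; the fingertips stand 73 mm ahead of it and the grasp point (between the pads) lies 54 mm ahead of it; z points along the fingers, y is the line along which they close (so a half turn about z gives the same grasp; the last joint's range is limited). The gripper opens to 85 mm and grips with 20 to 120 N. Pads are 22 mm wide; open, the fingers measure 114 mm over their backs; the gripper's body (76 mm by 85 mm) begins 54 mm behind the grasp point. The pads swing forward as they close: fully open they stand 13 mm farther back than shut.
Start: joints at [0.932, 0.527, 1.433, -0, 1.181, -0.178], TCP at [0.277, 0.56, 0.304] pointing down, gripper open.
Joint ranges: [-3.08, 3.08], [-0.75, 2.2], [0.22, 2.44], [-1.43, 4.57], [0, 2.65], [-2.85, 2.85]. Speed limits (rad/s): [2.79, 2.79, 3.14, 3.14, 3.14, 3.14].

## Interface

Orientations are given as a unit quaternion [x, y, z, w].
In Python, from station import manip gives the robot as it stands.
- The arm moves only by the shell command python3 -m crank 'ROWS' [FORCE]. ROWS is JSON, a list of rows, each an object with "dp": the shift along the tool's x, y, z normalised to -1 to 1, where 1 is 50 cm, a list of three; "delta_rot": the turn, a rotation vector about the tool's x, y, z normalised to -1 to 1, where 1 is 2 pi rad, a list of three; "fingers": the opening, from -1 (shut) to 1 (fully open). A call has 1 to 12 rows; each row shifts and turns the commanded pose from where the row before left it, along the tool's axes as they then stand; what a row does not reach is not made up. A row lasts 1/12 s, in which the tool goes at most 41.7 mm and 7.16 degrees, less where a joint would pass 70% of its speed; a pose out of reach is approached as far as the arm can. A call with a number of a shift or a turn outside -1 to 1 is refused whole. A call with a gripper value outside its range is refused whole. The fingers move at their own pace and stop on an object; FORCE is the grip in N (left out, the last holds). Time passes only in rows, so rows that do not move let the fingers close. It gives the time, the measured TCP pose, the force, the opening and the grip force at its end, in the units of the state.
- manip.sense(): the state, without advancing time (a new reading comes with each control period).
- manip.snapshot(name): name is "scene" or "top" or "wrist"; returns (picture, depth): 384x512x3 uint8, red, green, blue; 384x512 float32, m along the optical axis (not along the pixel's ray), 0 where there is no reading.
- manip.camera_model(name): a dict with "fx", "fy", "cx", "cy" (pixels), "origin" and "attitude" of the camera in the world. Camera axes: x right, y up, looking along -z (the intrinsics and any distortion apply to the point x, -y, -z); pixel columns grow to the right and rows downward; lengths in m; the calibration is good to about 2 mm. A picture is of the moment at which its call begins: read the wrist's pose just before it. camera_model takes no time and is no camera call; for the wrist camera it gives the pose at the moment of the call.
- manip.sign_off(): hands the job in; it is judged then, once.
The state is a dict: "t": time; "q": joint angles; "qd": joint speeds; "tau": joint torques, N m; "tcp_pos": TCP position; "tool_rot": TCP orientation; "force": force on the tool from outside, world axes, zero at the start; "ft_torque": the same for the moment, N m; "finger_gap": opening from 0.0 (shut) to 1.0 (fully open); "gripper_force": force on a finger pad.
Only numpy, scipy, OpenCV 4.12 (cv2) and the standard library are available. Lean on these libraries where they do the work, as an engineer would, in place of code of your own. Each camera call takes 0.05 s, during which the arm holds its last target. There are 200 camera calls.

## Working session

There is one attempt and no reset: what is moved stays moved. The work goes in short steps, Python scripts to look and compute and a shell command to move; the robot and the scene stay as the last step left them, time stands still between calls to the robot, and variables do not carry over. Pictures are saved under pics/ and viewed, at most 10 in all, crops included, and the job is handed in when it is done.

```bash
mkdir -p pics; ls
cat > h.py <<'E'
import numpy as np,cv2
from scipy.spatial.transform import Rotation as R
from station import manip
def rot(a):
    a=np.array(a,float); return a if a.shape==(3,3) else R.from_quat(a).as_matrix()
def px2w(c,u,v,z):
    A=rot(c['attitude']);o=np.array(c['origin'])
    d=A@np.array([(u-c['cx'])/c['fx'],-(v-c['cy'])/c['fy'],-1]); return o+d*(z-o[2])/d[2]
def w2px(c,p):
    q=rot(c['attitude']).T@(np.array(p)-c['origin']); return c['cx']+c['fx']*q[0]/-q[2], c['cy']-c['fy']*q[1]/-q[2]
def cloud(c,D):
    v,u=np.mgrid[:D.shape[0],:D.shape[1]]
    P=np.stack([(u-c['cx'])/c['fx']*D,-(v-c['cy'])/c['fy']*D,-D],-1)
    return P@rot(c['attitude']).T+np.array(c['origin'])
E
python3 - <<'E'
from h import *
s=manip.sense();print({k:np.round(v,3) for k,v in s.items()})
for n in('top','scene'):
    I,D=manip.snapshot(n);c=manip.camera_model(n);print(n,c)
    cv2.imwrite(f'pics/{n}0.png',I[...,::-1]);np.savez(f'{n}0.npz',I=I,D=D)
E
```

```text
pics
{'t': np.float64(0.0), 'q': array([ 0.933,  0.528,  1.434,  0.   ,  1.181, -0.179]), 'qd': array([ 0.   , -0.001, -0.   , -0.001,  0.001, -0.001]), 'tau': array([-0.0000e+00, -4.4236e+01, -1.7802e+01, -0.0000e+00,  8.0000e-03,
        0.0000e+00]), 'tcp_pos': array([0.277, 0.56 , 0.303]), 'tool_rot': array([ 0.228,  0.974, -0.001, -0.   ]), 'force': array([ 0.068, -0.211,  0.104]), 'ft_torque': array([-0.018,  0.019,  0.023]), 'gripper_force': np.float64(0.0), 'finger_gap': np.float64(1.0)}
top {'fx': 378.14662540525336, 'fy': 378.14662540525336, 'cx': 251.6744206433656, 'cy': 191.08374240889606, 'origin': array([ 0.30471306, -0.03034934,  1.20048638]), 'attitude': array([ 0.06586304, -0.06492643, -0.69498183,  0.7130546 ])}
scene {'fx': 410.97402259958807, 'fy': 410.97402259958807, 'cx': 257.7737448912039, 'cy': 190.1118777130919, 'origin': array([1.25244506, 1.04710343, 0.9286145 ]), 'attitude': array([0.14395921, 0.45491712, 0.83559471, 0.2722272 ])}
```

View pics/top0.png

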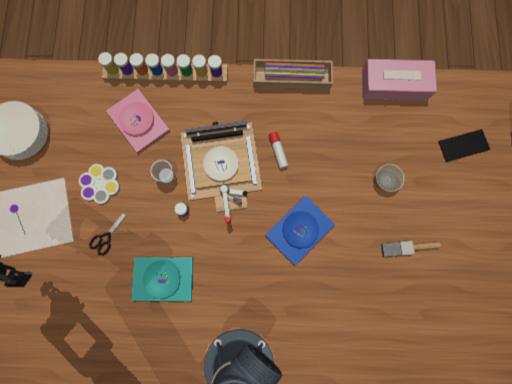

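View pics/scene0.png

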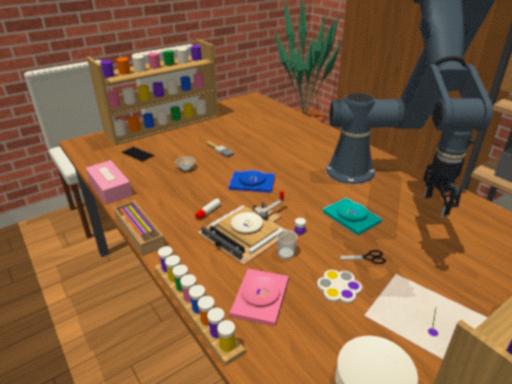

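Run:
```python
from h import *
f=np.load('top0.npz');I,D=f['I'],f['D'];c=manip.camera_model('top')
cv2.imwrite('pics/crop0.png',cv2.resize(I[110:235,150:290],None,fx=4.8,fy=4.8,interpolation=cv2.INTER_CUBIC)[...,::-1])
h=cv2.cvtColor(I,cv2.COLOR_RGB2HSV)
red=((h[...,0]<8)|(h[...,0]>172))&(h[...,1]>150)&(h[...,2]>100)
n,l,st,ce=cv2.connectedComponentsWithStats(red.astype(np.uint8))
for i in range(1,n):
    if st[i,4]>5: print('red',ce[i],st[i],px2w(c,*ce[i],.083))
P=cloud(c,D)
g=(h[...,1]<70)&(h[...,2]>120);g[:110]=0;g[235:]=0;g[:,:150]=0;g[:,290:]=0
n,l,st,ce=cv2.connectedComponentsWithStats(g.astype(np.uint8))
for i in range(1,n):
    if st[i,4]>12:
        m=l==i;print('white',ce[i].round(1),st[i],px2w(c,*ce[i],.04).round(4),np.median(P[m],0).round(4),cv2.minAreaRect(np.argwhere(m)[:,::-1].astype(np.float32)))
d=(h[...,2]<60);d[:110]=0;d[145:]=0;d[:,:180]=0;d[:,250:]=0
print('dark',cv2.minAreaRect(np.argwhere(d)[:,::-1].astype(np.float32)))
```

```text
red [273.64772727 136.77272727] [269 132  11  12  88] [ 0.68650019 -0.08967071  0.083     ]
red [227.5        219.85714286] [225 218   6   5  28] [0.4254772  0.04325122 0.083     ]
white [157.8 127. ] [150 111  18  29 228] [0.7243 0.282  0.04  ] [0.7301 0.2899 0.0181] ((159.13461303710938, 126.32693481445312), (16.081523895263672, 28.044607162475586), 11.309932708740234)
white [248.1 126.3] [246 124   5   5  17] [ 0.7344 -0.0089  0.04  ] [ 0.7445 -0.008   0.0105] ((248.2941436767578, 126.32354736328125), (3.6380343437194824, 4.365641117095947), 14.03624439239502)
white [184.6 134.6] [183 131   4   7  18] [0.701  0.1942 0.04  ] [0.7087 0.1987 0.0126] ((184.5, 134.0), (6.0, 3.0), 90.0)
white [251.2 159.6] [245 135  13  50 279] [ 0.6237 -0.0217  0.04  ] [ 0.6275 -0.0216  0.0209] ((251.16183471679688, 159.55201721191406), (49.798728942871094, 5.626115798950195), 81.25383758544922)
white [279.7 154. ] [273 141  15  27 236] [ 0.6444 -0.112   0.04  ] [ 0.6482 -0.1136  0.0274] ((279.6000061035156, 153.8000030517578), (25.930675506591797, 8.854375839233398), 71.56504821777344)
white [190.2 170. ] [185 144  11  55 294] [0.5848 0.1695 0.04  ] [0.5893 0.1724 0.0208] ((190.38848876953125, 170.80731201171875), (54.431636810302734, 6.090820789337158), 84.17366027832031)
white [220.5 163. ] [203 146  36  35 987] [0.6101 0.075  0.04  ] [0.6116 0.0753 0.0339] ((220.5, 163.0), (34.0, 35.0), 90.0)
white [163.  172.3] [150 160  23  23 282] [0.5753 0.2549 0.04  ] [0.575  0.2565 0.0365] ((161.0, 171.0), (22.0, 22.0), 90.0)
white [228.4 196.8] [219 184  25  33 291] [0.5021 0.0459 0.04  ] [0.5139 0.0507 0.0429] ((227.51510620117188, 200.9521484375), (24.040321350097656, 30.213512420654297), 17.52556800842285)
white [180.4 208.1] [175 202  12  13 124] [0.4628 0.1933 0.04  ] [0.4618 0.1921 0.0494] ((180.5, 208.0), (12.0, 11.0), 90.0)
dark ((216.06532287597656, 129.9737548828125), (16.08905601501465, 58.68577575683594), 82.14668273925781)
```

View pics/crop0.png

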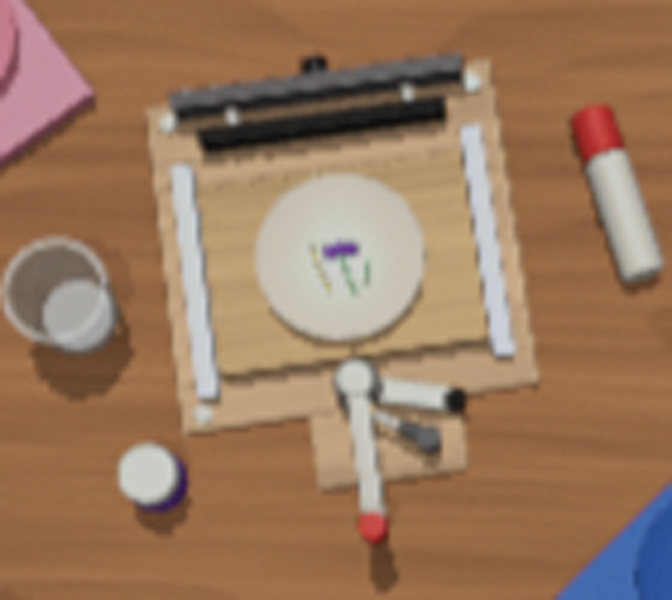

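Run:
```python
from h import *
c=manip.camera_model('top')
L=px2w(c,190.2,170,.022);Rr=px2w(c,251.2,159.6,.022)
piv=px2w(c,224.2,188.75,.052);post=px2w(c,227.5,219.86,.083)
d=L-Rr;print('guides',L,Rr,np.linalg.norm(d),'yaw',np.arctan2(-d[0],d[1]))
v=piv-post;print('piv',piv,'post',post,np.linalg.norm(v[:2]),'yaw',np.arctan2(v[1],v[0]))
def C(x,y,z):return px2w(c,150+x/4.8-.4,110+y/4.8-.4,z)
for n,a,b,z in[('gl',(182,166),(207,398),.022),('gr',(470,126),(503,355),.022),('edge',(228,377),(492,341),.026),('stop',(205,152),(445,119),.02),('carrfar',(203,183),(462,152),.026)]:
    A,B=C(*a,z),C(*b,z);e=A-B;print(n,A.round(4),B.round(4),np.linalg.norm(e).round(4),np.arctan2(e[1],e[0]).round(3))
g=(L+Rr)/2;print('center guides (jig x10)',g, 'plate',px2w(c,220.5,163,.041))
```

```text
guides [0.58911917 0.17269956 0.022     ] [ 0.62859559 -0.02176835  0.022     ] 0.19843425607714948 yaw 0.2002756771619052
piv [0.52502796 0.05910104 0.052     ] post [0.42546871 0.04325091 0.083     ] 0.10081304882068871 yaw 0.1578780868570681
gl [0.6749 0.1862 0.022 ] [0.5161 0.1606 0.022 ] 0.1609 0.159
gr [ 0.7083 -0.0077  0.022 ] [ 0.5501 -0.034   0.022 ] 0.1604 0.164
edge [0.5298 0.1469 0.026 ] [ 0.5585 -0.0264  0.026 ] 0.1757 1.735
stop [0.6859 0.1715 0.02  ] [0.7135 0.0095 0.02  ] 0.1644 1.74
carrfar [0.6622 0.1707 0.026 ] [ 0.6884 -0.0029  0.026 ] 0.1755 1.721
center guides (jig x10) [0.60885738 0.07546561 0.022     ] plate [0.60975048 0.07488866 0.041     ]
```

```bash
python3 -m crank '[{"dp":[0,0,0],"delta_rot":[0,0,-0.0198],"fingers":-1},{"dp":[0,0,0],"delta_rot":[0,0,-0.0198],"fingers":-1},{"dp":[0,0,0],"delta_rot":[0,0,-0.0198],"fingers":-1},{"dp":[0,0,0],"delta_rot":[0,0,-0.0198],"fingers":-1},{"dp":[0,0,0],"delta_rot":[0,0,-0.0198],"fingers":-1},{"dp":[-0.02,-0.07,0],"delta_rot":[0,0,0],"fingers":-1},{"dp":[-0.02,-0.07,0],"delta_rot":[0,0,0],"fingers":-1},{"dp":[-0.02,-0.07,0],"delta_rot":[0,0,0],"fingers":-1},{"dp":[-0.02,-0.07,0],"delta_rot":[0,0,0],"fingers":-1},{"dp":[-0.02,-0.07,0],"delta_rot":[0,0,0],"fingers":-1},{"dp":[-0.02,-0.07,0],"delta_rot":[0,0,0],"fingers":-1},{"dp":[-0.02,-0.07,0],"delta_rot":[0,0,0],"fingers":-1}]'
cat > where.py <<'E'
from h import *
import sys
# args: target world x y z -> tool-axis shift in dp units; also jig coords of tcp
s=manip.sense();T=R.from_quat(s['tool_rot']).as_matrix();p=np.array(s['tcp_pos'])
O=np.array([.600,.073,0]);yaw=.162;J=R.from_euler('z',yaw).as_matrix()
print('t',s['t'],'jig',(J.T@(p-O)).round(4),'F jig',(J.T@s['force']).round(2),'gap',s['finger_gap'])
print('toolx,y in jig',(J.T@T[:,:2]).T.round(3))
if len(sys.argv)>3:
    g=O+J@np.array([float(a) for a in sys.argv[1:4]]);print('dp',(T.T@(g-p)/.5).round(4))
E
python3 where.py -.095 .04 .15
```

```text
t: 1.1
tcp_pos: [0.3861, 0.3279, 0.3037]
tool_rot: [-0.081, 0.997, -0.0, -0.0]
force: [-0.7, 0.6, 0.0]
finger_gap: 0.0
gripper_force: 0.0
t 1.1 jig [-0.17    0.2861  0.3037] F jig [-0.57  0.73  0.  ] gap 9.631588524284607e-05
toolx,y in jig [[-1.    -0.001  0.001]
 [-0.001  1.    -0.   ]]
dp [-0.1498 -0.4922  0.3074]
```

```bash
python3 -m crank '[{"dp":[-0.02,-0.07,0],"delta_rot":[0,0,0],"fingers":-1},{"dp":[-0.02,-0.07,0],"delta_rot":[0,0,0],"fingers":-1},{"dp":[-0.02,-0.07,0],"delta_rot":[0,0,0],"fingers":-1},{"dp":[-0.02,-0.07,0],"delta_rot":[0,0,0],"fingers":-1},{"dp":[-0.02,-0.07,0],"delta_rot":[0,0,0],"fingers":-1},{"dp":[-0.02,-0.07,0],"delta_rot":[0,0,0],"fingers":-1},{"dp":[-0.02,-0.05,0],"delta_rot":[0,0,0],"fingers":-1},{"dp":[0,0,0.06],"delta_rot":[0,0,0],"fingers":-1},{"dp":[0,0,0.06],"delta_rot":[0,0,0],"fingers":-1},{"dp":[0,0,0.06],"delta_rot":[0,0,0],"fingers":-1},{"dp":[0,0,0],"delta_rot":[0,0,0],"fingers":-1},{"dp":[0,0,0],"delta_rot":[0,0,0],"fingers":-1}]'
python3 where.py -.095 .04 .09
python3 - <<'E'
from h import *
c=manip.camera_model('wrist');I,D=manip.snapshot('wrist');print(c)
cv2.imwrite('pics/w1.png',I[...,::-1]);np.savez('w1.npz',I=I,D=D)
O=np.array([.6,.073,0]);J=R.from_euler('z',.162).as_matrix()
for n,p in [('edge',(-.055,.04,.026)),('post',(-.178,0,.083)),('piv',(-.078,0,.052))]: print(n,w2px(c,O+J@np.array(p)))
E
```

```text
t: 2.1
tcp_pos: [0.492, 0.1089, 0.2127]
tool_rot: [-0.081, 0.997, 0.0, -0.002]
force: [0.9, -0.4, 0.1]
finger_gap: -0.001
gripper_force: 0.0
t 2.1 jig [-0.1008  0.0529  0.2127] F jig [ 0.84 -0.53  0.08] gap -0.0007572103614843449
toolx,y in jig [[-1.    -0.     0.005]
 [-0.     1.     0.001]]
dp [-0.0127 -0.0259  0.2453]
{'fx': 329.11288905285926, 'fy': 329.11288905285926, 'cx': 257.09841973507355, 'cy': 189.18973428101674, 'origin': array([0.41498857, 0.09651408, 0.28349264]), 'attitude': array([-0.09663686, -0.11494286,  0.75317619,  0.64044912])}
edge (np.float64(241.4535384821363), np.float64(237.82823744789977))
post (np.float64(165.41114589092027), np.float64(88.31526084197729))
piv (np.float64(187.0541307139231), np.float64(225.33639754696887))
```

View pics/w1.png

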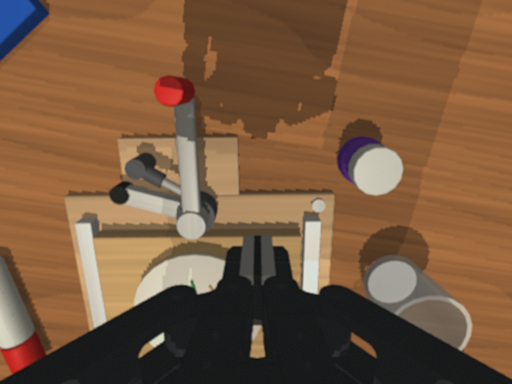

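```bash
python3 -m crank '[{"dp":[-0.01,-0.026,0.03],"delta_rot":[0,0,0],"fingers":-1},{"dp":[0,0,0.05],"delta_rot":[0,0,0],"fingers":-1},{"dp":[0,0,0.05],"delta_rot":[0,0,0],"fingers":-1},{"dp":[0,0,0.05],"delta_rot":[0,0,0],"fingers":-1},{"dp":[0,0,0.03],"delta_rot":[0,0,0],"fingers":-1},{"dp":[0,0,0.02],"delta_rot":[0,0,0],"fingers":-1},{"dp":[0,0,0.012],"delta_rot":[0,0,0],"fingers":-1},{"dp":[0,0,0],"delta_rot":[0,0,0],"fingers":-1},{"dp":[0,0,0],"delta_rot":[0,0,0],"fingers":-1}]'
python3 where.py -.066 .04 .090
```

```text
t: 2.9
tcp_pos: [0.5009, 0.0971, 0.0939]
tool_rot: [-0.081, 0.997, -0.0, 0.001]
force: [0.4, -0.5, -0.6]
finger_gap: -0.001
gripper_force: 0.0
t 2.9 jig [-0.0939  0.0398  0.0939] F jig [ 0.31 -0.53 -0.56] gap -0.0006534255039413604
toolx,y in jig [[-1.    -0.001 -0.002]
 [-0.001  1.    -0.   ]]
dp [-0.0558  0.0004  0.008 ]
```

```bash
python3 -m crank '[{"dp":[-0.006,0,0.004],"delta_rot":[0,0,0],"fingers":-1},{"dp":[-0.006,0,0.004],"delta_rot":[0,0,0],"fingers":-1},{"dp":[-0.006,0,0],"delta_rot":[0,0,0],"fingers":-1},{"dp":[-0.006,0,0],"delta_rot":[0,0,0],"fingers":-1},{"dp":[-0.006,0,0],"delta_rot":[0,0,0],"fingers":-1},{"dp":[-0.004,0,0],"delta_rot":[0,0,0],"fingers":-1},{"dp":[-0.002,0,0],"delta_rot":[0,0,0],"fingers":-1},{"dp":[-0.002,0,0],"delta_rot":[0,0,0],"fingers":-1},{"dp":[-0.002,0,0],"delta_rot":[0,0,0],"fingers":-1},{"dp":[-0.002,0,0],"delta_rot":[0,0,0],"fingers":-1},{"dp":[-0.002,0,0],"delta_rot":[0,0,0],"fingers":-1},{"dp":[-0.002,0,0],"delta_rot":[0,0,0],"fingers":-1}]'
python3 where.py
```

```text
t: 3.9
tcp_pos: [0.5227, 0.1007, 0.0889]
tool_rot: [-0.081, 0.997, 0.0, -0.0]
force: [-0.0, -0.6, -0.2]
finger_gap: 0.001
gripper_force: 0.0
t 3.9 jig [-0.0718  0.0398  0.0889] F jig [-0.13 -0.59 -0.23] gap 0.0013348528373807959
toolx,y in jig [[-1. -0.  0.]
 [-0.  1.  0.]]
```

```bash
python3 -m crank '[{"dp":[-0.002,0,0],"delta_rot":[0,0,0],"fingers":-1},{"dp":[-0.002,0,0],"delta_rot":[0,0,0],"fingers":-1},{"dp":[-0.002,0,0],"delta_rot":[0,0,0],"fingers":-1},{"dp":[-0.002,0,0],"delta_rot":[0,0,0],"fingers":-1}]'
python3 where.py
```

```text
t: 4.23
tcp_pos: [0.5268, 0.1013, 0.0889]
tool_rot: [-0.081, 0.997, -0.0, 0.0]
force: [-0.5, -0.2, -0.1]
finger_gap: -0.003
gripper_force: 0.0
t 4.2333 jig [-0.0677  0.0398  0.0889] F jig [-0.56 -0.1  -0.14] gap -0.003041281381893395
toolx,y in jig [[-1. -0.  0.]
 [-0.  1. -0.]]
```

```bash
python3 -m crank '[{"dp":[-0.002,0,0],"delta_rot":[0,0,0],"fingers":-1},{"dp":[-0.002,0,0],"delta_rot":[0,0,0],"fingers":-1},{"dp":[-0.002,0,0],"delta_rot":[0,0,0],"fingers":-1},{"dp":[-0.002,0,0],"delta_rot":[0,0,0],"fingers":-1},{"dp":[-0.002,0,0],"delta_rot":[0,0,0],"fingers":-1},{"dp":[-0.002,0,0],"delta_rot":[0,0,0],"fingers":-1}]'
python3 where.py
```

```text
t: 4.73
tcp_pos: [0.5325, 0.1023, 0.0888]
tool_rot: [-0.081, 0.997, 0.0, -0.0]
force: [-1.5, 0.8, -0.0]
finger_gap: -0.001
gripper_force: 0.3
t 4.7333 jig [-0.0618  0.0398  0.0888] F jig [-1.3   1.04 -0.01] gap -0.0007370923700116158
toolx,y in jig [[-1. -0.  0.]
 [-0.  1.  0.]]
```

```bash
python3 -m crank '[{"dp":[-0.002,0,0],"delta_rot":[0,0,0],"fingers":-1},{"dp":[-0.002,0,0],"delta_rot":[0,0,0],"fingers":-1},{"dp":[-0.002,0,0],"delta_rot":[0,0,0],"fingers":-1},{"dp":[-0.002,0,0],"delta_rot":[0,0,0],"fingers":-1},{"dp":[-0.002,0,0],"delta_rot":[0,0,0],"fingers":-1}]'
python3 where.py;  python3 - <<'E'
from h import *
I,D=manip.snapshot('top')
cv2.imwrite('pics/crop1.png',cv2.resize(I[110:235,150:290],None,fx=4.8,fy=4.8,interpolation=cv2.INTER_CUBIC)[...,::-1])
E
```

```text
t: 5.15
tcp_pos: [0.5376, 0.1031, 0.0889]
tool_rot: [-0.081, 0.997, -0.0, -0.0]
force: [-0.2, 0.4, -0.4]
finger_gap: -0.0
gripper_force: 0.3
t 5.15 jig [-0.0567  0.0398  0.0889] F jig [-0.16  0.4  -0.43] gap -0.0004924685038405625
toolx,y in jig [[-1. -0.  0.]
 [-0.  1. -0.]]
```

View pics/crop1.png

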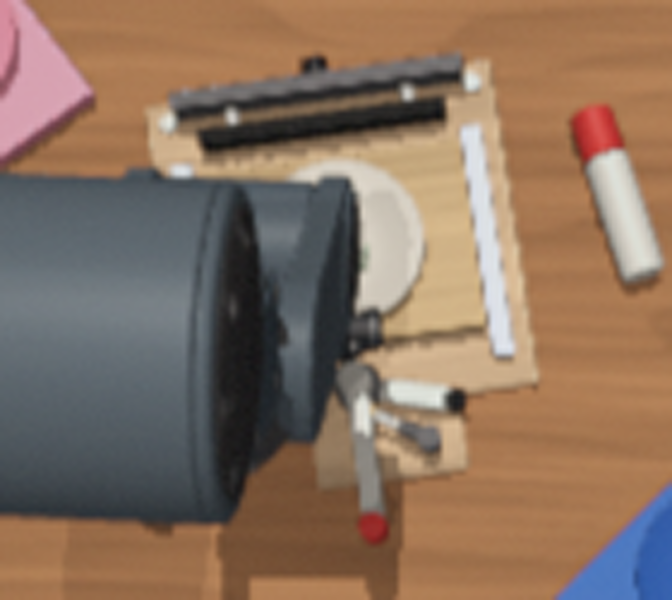

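```bash
python3 -m crank '[{"dp":[-0.002,0,0],"delta_rot":[0,0,0],"fingers":-1},{"dp":[-0.002,0,0],"delta_rot":[0,0,0],"fingers":-1},{"dp":[-0.002,0,0],"delta_rot":[0,0,0],"fingers":-1},{"dp":[-0.002,0,0],"delta_rot":[0,0,0],"fingers":-1},{"dp":[-0.002,0,0],"delta_rot":[0,0,0],"fingers":-1},{"dp":[-0.002,0,0],"delta_rot":[0,0,0],"fingers":-1}]'
python3 where.py
```

```text
t: 5.7
tcp_pos: [0.5435, 0.1041, 0.0889]
tool_rot: [-0.081, 0.997, 0.0, -0.0]
force: [-1.5, 0.0, 0.5]
finger_gap: 0.001
gripper_force: 0.4
t 5.7 jig [-0.0507  0.0398  0.0889] F jig [-1.49  0.29  0.49] gap 0.0014132784940498033
toolx,y in jig [[-1. -0.  0.]
 [-0.  1.  0.]]
```

```bash
python3 -m crank '[{"dp":[-0.001,0,0],"delta_rot":[0,0,0],"fingers":-1},{"dp":[-0.001,0,0],"delta_rot":[0,0,0],"fingers":-1},{"dp":[-0.001,0,0],"delta_rot":[0,0,0],"fingers":-1}]'
python3 where.py
```

```text
t: 5.95
tcp_pos: [0.5449, 0.1043, 0.0889]
tool_rot: [-0.081, 0.997, -0.0, -0.0]
force: [-1.4, 0.1, 0.5]
finger_gap: 0.002
gripper_force: 0.4
t 5.95 jig [-0.0493  0.0398  0.0889] F jig [-1.37  0.32  0.46] gap 0.0016578604173777078
toolx,y in jig [[-1. -0.  0.]
 [-0.  1. -0.]]
```

Friction sliding at about 1.4 N; continue in 0.5 mm rows.

```bash
python3 -m crank '[{"dp":[-0.001,0,0],"delta_rot":[0,0,0],"fingers":-1},{"dp":[-0.001,0,0],"delta_rot":[0,0,0],"fingers":-1},{"dp":[-0.001,0,0],"delta_rot":[0,0,0],"fingers":-1},{"dp":[-0.001,0,0],"delta_rot":[0,0,0],"fingers":-1}]' | grep -E "pos|^force"
```

```text
tcp_pos: [0.547, 0.1047, 0.0889]
force: [-0.4, -0.4, 0.1]
```

```bash
python3 -m crank '[{"dp":[-0.001,0,0],"delta_rot":[0,0,0],"fingers":-1},{"dp":[-0.001,0,0],"delta_rot":[0,0,0],"fingers":-1}]' | grep -E "pos|^force"
```

```text
tcp_pos: [0.548, 0.1048, 0.0889]
force: [-1.3, 0.1, 0.1]
```

```bash
python3 -m crank '[{"dp":[-0.001,0,0],"delta_rot":[0,0,0],"fingers":-1},{"dp":[-0.001,0,0],"delta_rot":[0,0,0],"fingers":-1}]' | grep -E "pos|^force"
```

```text
tcp_pos: [0.5489, 0.105, 0.0889]
force: [-0.6, 0.1, 0.2]
```

```bash
python3 -m crank '[{"dp":[-0.001,0,0],"delta_rot":[0,0,0],"fingers":-1},{"dp":[-0.001,0,0],"delta_rot":[0,0,0],"fingers":-1}]' | grep -E "pos|^force"
```

```text
tcp_pos: [0.5499, 0.1051, 0.0889]
force: [-0.4, -0.4, 0.2]
```

```bash
python3 -m crank '[{"dp":[-0.001,0,0],"delta_rot":[0,0,0],"fingers":-1},{"dp":[-0.0006,0,0],"delta_rot":[0,0,0],"fingers":-1}]' | grep -E "pos|^force"
```

```text
tcp_pos: [0.5508, 0.1053, 0.0889]
force: [-0.8, 0.1, 1.1]
```

```bash
python3 -m crank '[{"dp":[-0.0006,0,0],"delta_rot":[0,0,0],"fingers":-1},{"dp":[-0.0006,0,0],"delta_rot":[0,0,0],"fingers":-1}]' | grep -E "pos|^force"
```

```text
tcp_pos: [0.5512, 0.1054, 0.0889]
force: [-0.3, -0.5, 0.4]
```

```bash
python3 -m crank '[{"dp":[-0.001,0,0],"delta_rot":[0,0,0],"fingers":-1},{"dp":[-0.001,0,0],"delta_rot":[0,0,0],"fingers":-1}]' | grep -E "pos|^force"
```

```text
tcp_pos: [0.5523, 0.1055, 0.0889]
force: [-1.5, -0.8, 0.3]
```

```bash
python3 -m crank '[{"dp":[-0.001,0,0],"delta_rot":[0,0,0],"fingers":-1},{"dp":[-0.0006,0,0],"delta_rot":[0,0,0],"fingers":-1}]' | grep -E "pos|^force"
```

```text
tcp_pos: [0.5531, 0.1057, 0.0889]
force: [-1.4, 0.6, -0.1]
```

```bash
python3 -m crank '[{"dp":[-0.0006,0,0],"delta_rot":[0,0,0],"fingers":-1},{"dp":[-0.0006,0,0],"delta_rot":[0,0,0],"fingers":-1}]' | grep -E "pos|^force"
```

```text
tcp_pos: [0.5536, 0.1058, 0.0889]
force: [-1.0, 0.1, 0.8]
```

```bash
python3 -m crank '[{"dp":[-0.001,0,0],"delta_rot":[0,0,0],"fingers":-1},{"dp":[-0.001,0,0],"delta_rot":[0,0,0],"fingers":-1}]' | grep -E "pos|^force"
```

```text
tcp_pos: [0.5539, 0.1058, 0.0888]
force: [-2.0, -0.7, 1.1]
```

```bash
python3 -m crank '[{"dp":[-0.001,0,0],"delta_rot":[0,0,0],"fingers":-1}]' | grep -E "pos|^force"
```

```text
tcp_pos: [0.554, 0.1059, 0.0888]
force: [-4.0, -2.0, 2.7]
```

```bash
python3 -m crank '[{"dp":[-0.001,0,0],"delta_rot":[0,0,0],"fingers":-1}]' | grep -E "pos|^force"
```

```text
tcp_pos: [0.5541, 0.1059, 0.0887]
force: [-4.8, -2.0, 2.2]
```

```bash
python3 -m crank '[{"dp":[-0.001,0,0],"delta_rot":[0,0,0],"fingers":-1},{"dp":[0,0,0],"delta_rot":[0,0,0],"fingers":-1}]' | grep -E "pos|^force"
```

```text
tcp_pos: [0.5542, 0.106, 0.0886]
force: [-5.1, -1.4, 3.0]
```

```bash
python3 -m crank '[{"dp":[-0.001,0,0],"delta_rot":[0,0,0],"fingers":-1},{"dp":[0,0,0],"delta_rot":[0,0,0],"fingers":-1}]' | grep -E "pos|^force"
```

```text
tcp_pos: [0.5542, 0.106, 0.0885]
force: [-5.7, -1.8, 2.1]
```

```bash
python3 -m crank '[{"dp":[-0.001,0,0],"delta_rot":[0,0,0],"fingers":-1},{"dp":[-0.001,0,0],"delta_rot":[0,0,0],"fingers":-1},{"dp":[0,0,0],"delta_rot":[0,0,0],"fingers":-1}]' | grep -E "pos|^force"
```

```text
tcp_pos: [0.5544, 0.1061, 0.0884]
force: [-7.4, -2.4, 2.6]
```

```bash
python3 -m crank '[{"dp":[-0.001,0,0],"delta_rot":[0,0,0],"fingers":-1},{"dp":[0,0,0],"delta_rot":[0,0,0],"fingers":-1},{"dp":[0,0,0],"delta_rot":[0,0,0],"fingers":-1}]' | grep -E "pos|^force"
```

```text
tcp_pos: [0.5545, 0.1061, 0.0883]
force: [-6.5, -3.4, 4.1]
```

```bash
python3 -m crank '[{"dp":[-0.001,0,-0.0008],"delta_rot":[0,0,0],"fingers":-1},{"dp":[0,0,0],"delta_rot":[0,0,0],"fingers":-1},{"dp":[0,0,0],"delta_rot":[0,0,0],"fingers":-1}]' | grep -E "pos|^force"
```

```text
tcp_pos: [0.5546, 0.1061, 0.0884]
force: [-7.8, -2.9, 1.5]
```

```bash
python3 -m crank '[{"dp":[-0.001,0,0],"delta_rot":[0,0,0],"fingers":-1},{"dp":[0,0,0],"delta_rot":[0,0,0],"fingers":-1},{"dp":[0,0,0],"delta_rot":[0,0,0],"fingers":-1}]' | grep -E "pos|^force"; python3 where.py
```

```text
tcp_pos: [0.5547, 0.1061, 0.0884]
force: [-8.4, -3.9, 2.1]
t 9.2833 jig [-0.0393  0.04    0.0884] F jig [-8.97 -2.5   2.09] gap 0.0023446509343640703
toolx,y in jig [[-1.    -0.001  0.011]
 [-0.001  1.     0.001]]
```

```bash
python3 -m crank '[{"dp":[-0.001,0.0005,0],"delta_rot":[0,0,0],"fingers":-1},{"dp":[0,0,0],"delta_rot":[0,0,0],"fingers":-1},{"dp":[0,0,0],"delta_rot":[0,0,0],"fingers":-1},{"dp":[0,0,0],"delta_rot":[0,0,0],"fingers":-1},{"dp":[0,0,0],"delta_rot":[0,0,0],"fingers":-1}]' | grep -E "pos|^force"; python3 where.py
```

```text
tcp_pos: [0.5548, 0.1063, 0.0883]
force: [-9.0, -4.6, 3.0]
t 9.7 jig [-0.0392  0.0401  0.0883] F jig [-9.59 -3.07  3.03] gap 0.0010577118758392
toolx,y in jig [[-1.    -0.001  0.012]
 [-0.001  1.     0.001]]
```

```bash
python3 -m crank '[{"dp":[-0.0006,0,0],"delta_rot":[0,0,0],"fingers":-1},{"dp":[0,0,0],"delta_rot":[0,0,0],"fingers":-1},{"dp":[0,0,0],"delta_rot":[0,0,0],"fingers":-1},{"dp":[0,0,0],"delta_rot":[0,0,0],"fingers":-1},{"dp":[0,0,0],"delta_rot":[0,0,0],"fingers":-1}]' | grep -E "pos|^force"; python3 where.py
```

```text
tcp_pos: [0.5548, 0.1063, 0.0883]
force: [-9.7, -4.2, 3.6]
t 10.1167 jig [-0.0392  0.0401  0.0883] F jig [-10.23  -2.61   3.58] gap 0.0033925485879470977
toolx,y in jig [[-1.    -0.001  0.013]
 [-0.001  1.     0.001]]
```

```bash
python3 -m crank '[{"dp":[0.006,0,0],"delta_rot":[0,0,0],"fingers":-1},{"dp":[0.01,0,0],"delta_rot":[0,0,0],"fingers":-1},{"dp":[0.02,0,0],"delta_rot":[0,0,0],"fingers":-1},{"dp":[0.04,0,0],"delta_rot":[0,0,0],"fingers":-1},{"dp":[0.04,0,0],"delta_rot":[0,0,0],"fingers":-1},{"dp":[0,0,-0.06],"delta_rot":[0,0,0],"fingers":-1},{"dp":[0,0,-0.07],"delta_rot":[0,0,0],"fingers":-1},{"dp":[0,0,-0.06],"delta_rot":[0,0,0],"fingers":-1},{"dp":[0.05,0.005,0],"delta_rot":[0,0,0],"fingers":-1},{"dp":[0.06,0.005,0],"delta_rot":[0,0,0],"fingers":-1},{"dp":[0.05,0,0],"delta_rot":[0,0,0],"fingers":-1},{"dp":[0,0,0],"delta_rot":[0,0,0],"fingers":-1}]' | grep -E "pos|^force"; python3 where.py -.178 .045 .133
python3 - <<'E'
from h import *
c=manip.camera_model('wrist');I,D=manip.snapshot('wrist')
cv2.imwrite('pics/w2.png',I[...,::-1])
O=np.array([.6,.073,0]);J=R.from_euler('z',.162).as_matrix()
s=manip.sense();T=R.from_quat(s['tool_rot']).as_matrix()
print('post top px',w2px(c,O+J@np.array((-.178,0,.083))),'tip px',w2px(c,np.array(s['tcp_pos'])+T[:,2]*.073))
h=cv2.cvtColor(I,cv2.COLOR_RGB2HSV);m=((h[...,0]<8)|(h[...,0]>172))&(h[...,1]>150)&(h[...,2]>100)
n,l,st,ce=cv2.connectedComponentsWithStats(m.astype(np.uint8))
for i in range(1,n):
    if st[i,4]>50: print(ce[i],st[i],(J.T@(px2w(c,*ce[i],.075)-O)).round(4))
E
```

```text
tcp_pos: [0.4175, 0.0899, 0.1846]
force: [-1.4, -0.5, 0.3]
t 11.1167 jig [-0.1773  0.0461  0.1846] F jig [-1.48 -0.24  0.27] gap -0.001879336965434892
toolx,y in jig [[-1.    -0.     0.005]
 [-0.     1.     0.001]]
dp [ 0.0008 -0.0024  0.1032]
post top px (np.float64(175.24266649747233), np.float64(229.19546264317393)) tip px (np.float64(254.85169417671318), np.float64(260.9790892659212))
[180.64197531 222.37606838] [ 163  198   37   48 1053] [-0.1788  0.0014  0.075 ]
```

View pics/w2.png

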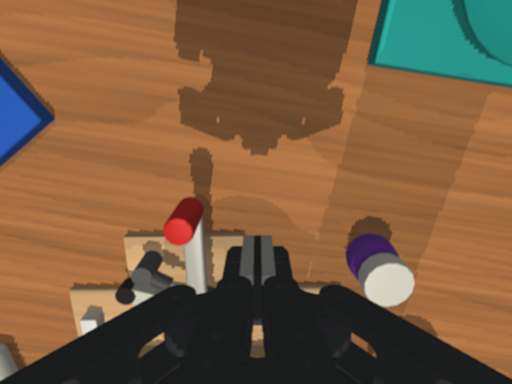

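```bash
python3 -m crank '[{"dp":[0,0,0.05],"delta_rot":[0,0,0],"fingers":-1},{"dp":[0,0,0.04],"delta_rot":[0,0,0],"fingers":-1},{"dp":[0,0,0.013],"delta_rot":[0,0,0],"fingers":-1},{"dp":[0,-0.01,0],"delta_rot":[0,0,0],"fingers":-1},{"dp":[0,-0.01,0],"delta_rot":[0,0,0],"fingers":-1},{"dp":[0,-0.008,0],"delta_rot":[0,0,0],"fingers":-1},{"dp":[0,-0.004,0],"delta_rot":[0,0,0],"fingers":-1},{"dp":[0,-0.002,0],"delta_rot":[0,0,0],"fingers":-1},{"dp":[0,-0.002,0],"delta_rot":[0,0,0],"fingers":-1},{"dp":[0,-0.002,0],"delta_rot":[0,0,0],"fingers":-1},{"dp":[0,-0.002,0],"delta_rot":[0,0,0],"fingers":-1}]' | grep -E "pos|^force"; python3 where.py
```

```text
tcp_pos: [0.4261, 0.0699, 0.1331]
force: [0.4, 0.1, -0.2]
t 12.0833 jig [-0.1721  0.025   0.1331] F jig [ 0.43 -0.01 -0.17] gap 0.0034657339759852773
toolx,y in jig [[-1.    -0.    -0.001]
 [-0.     1.    -0.   ]]
```

```bash
python3 -m crank '[{"dp":[0,-0.002,0],"delta_rot":[0,0,0],"fingers":-1},{"dp":[0,-0.002,0],"delta_rot":[0,0,0],"fingers":-1},{"dp":[0,-0.002,0],"delta_rot":[0,0,0],"fingers":-1}]' | grep -E "pos|^force"; python3 where.py
```

```text
tcp_pos: [0.4263, 0.0677, 0.1329]
force: [-1.2, 7.5, 1.9]
t 12.3333 jig [-0.1722  0.0228  0.1329] F jig [0.05 7.63 1.85] gap -0.0026433561438242107
toolx,y in jig [[-1.     0.001 -0.   ]
 [ 0.001  1.     0.001]]
```

```bash
python3 -m crank '[{"dp":[0,-0.002,0],"delta_rot":[0,0,0],"fingers":-1},{"dp":[0,-0.002,0],"delta_rot":[0,0,0],"fingers":-1},{"dp":[0,-0.002,0],"delta_rot":[0,0,0],"fingers":-1}]' | grep -E "pos|^force"; python3 where.py
```

```text
tcp_pos: [0.4266, 0.065, 0.1329]
force: [-0.5, 8.1, 2.0]
t 12.5833 jig [-0.1724  0.0201  0.1329] F jig [0.78 8.05 2.04] gap -0.0026886769291310656
toolx,y in jig [[-1.     0.001  0.   ]
 [ 0.001  1.     0.002]]
```

```bash
python3 -m crank '[{"dp":[0,-0.002,0],"delta_rot":[0,0,0],"fingers":-1},{"dp":[0,-0.002,0],"delta_rot":[0,0,0],"fingers":-1},{"dp":[0,-0.002,0],"delta_rot":[0,0,0],"fingers":-1},{"dp":[0,-0.002,0],"delta_rot":[0,0,0],"fingers":-1},{"dp":[0,-0.002,0],"delta_rot":[0,0,0],"fingers":-1},{"dp":[0,-0.002,0],"delta_rot":[0,0,0],"fingers":-1}]' | grep -E "pos|^force"; python3 where.py
```

```text
tcp_pos: [0.4275, 0.0592, 0.1329]
force: [0.8, 7.4, 2.0]
t 13.0833 jig [-0.1725  0.0142  0.1329] F jig [2.02 7.17 2.04] gap -0.0031207083942435296
toolx,y in jig [[-1.     0.001  0.001]
 [ 0.001  1.     0.002]]
```

```bash
python3 -m crank '[{"dp":[0,-0.002,0],"delta_rot":[0,0,0],"fingers":-1},{"dp":[0,-0.002,0],"delta_rot":[0,0,0],"fingers":-1},{"dp":[0,-0.002,0],"delta_rot":[0,0,0],"fingers":-1},{"dp":[0,-0.002,0],"delta_rot":[0,0,0],"fingers":-1},{"dp":[0,-0.002,0],"delta_rot":[0,0,0],"fingers":-1},{"dp":[0,-0.002,0],"delta_rot":[0,0,0],"fingers":-1}]' | grep -E "pos|^force"; python3 where.py
```

```text
tcp_pos: [0.4287, 0.0532, 0.1329]
force: [0.6, 7.4, 1.6]
t 13.5833 jig [-0.1723  0.0081  0.1329] F jig [1.75 7.24 1.58] gap 0.0017514760760430458
toolx,y in jig [[-1.     0.001  0.   ]
 [ 0.001  1.     0.002]]
```

```bash
python3 -m crank '[{"dp":[0,-0.003,0],"delta_rot":[0,0,0],"fingers":-1},{"dp":[0,-0.003,0],"delta_rot":[0,0,0],"fingers":-1},{"dp":[0,-0.003,0],"delta_rot":[0,0,0],"fingers":-1},{"dp":[0,-0.003,0],"delta_rot":[0,0,0],"fingers":-1},{"dp":[0,-0.003,0],"delta_rot":[0,0,0],"fingers":-1},{"dp":[0,-0.003,0],"delta_rot":[0,0,0],"fingers":-1},{"dp":[0,-0.003,0],"delta_rot":[0,0,0],"fingers":-1},{"dp":[0,-0.003,0],"delta_rot":[0,0,0],"fingers":-1},{"dp":[0,-0.003,0],"delta_rot":[0,0,0],"fingers":-1},{"dp":[0,-0.003,0],"delta_rot":[0,0,0],"fingers":-1},{"dp":[0,-0.003,0],"delta_rot":[0,0,0],"fingers":-1},{"dp":[0,-0.003,0],"delta_rot":[0,0,0],"fingers":-1}]' | grep -E "pos|^force"; python3 where.py
```

```text
tcp_pos: [0.4336, 0.0351, 0.133]
force: [3.7, 6.9, 0.3]
t 14.5833 jig [-0.1704 -0.0106  0.133 ] F jig [4.81 6.24 0.32] gap 0.002415456220317755
toolx,y in jig [[-1.     0.    -0.004]
 [ 0.     1.    -0.   ]]
```

```bash
python3 -m crank '[{"dp":[-0.001,-0.003,0],"delta_rot":[0,0,0],"fingers":-1},{"dp":[-0.001,-0.003,0],"delta_rot":[0,0,0],"fingers":-1},{"dp":[-0.001,-0.003,0],"delta_rot":[0,0,0],"fingers":-1},{"dp":[-0.001,-0.003,0],"delta_rot":[0,0,0],"fingers":-1},{"dp":[-0.001,-0.003,0],"delta_rot":[0,0,0],"fingers":-1},{"dp":[-0.001,-0.003,0],"delta_rot":[0,0,0],"fingers":-1},{"dp":[-0.001,-0.003,0],"delta_rot":[0,0,0],"fingers":-1},{"dp":[-0.001,-0.003,0],"delta_rot":[0,0,0],"fingers":-1},{"dp":[-0.001,-0.003,0],"delta_rot":[0,0,0],"fingers":-1},{"dp":[-0.001,-0.003,0],"delta_rot":[0,0,0],"fingers":-1}]' | grep -E "pos|^force"; python3 where.py
```

```text
tcp_pos: [0.4403, 0.0208, 0.1329]
force: [1.9, 3.6, 0.5]
t 15.4167 jig [-0.166  -0.0257  0.1329] F jig [2.46 3.27 0.53] gap -3.057399266019769e-05
toolx,y in jig [[-1.    -0.    -0.003]
 [-0.     1.    -0.   ]]
```

```bash
python3 -m crank '[{"dp":[-0.001,-0.002,0],"delta_rot":[0,0,0],"fingers":-1},{"dp":[-0.001,-0.002,0],"delta_rot":[0,0,0],"fingers":-1},{"dp":[-0.001,-0.002,0],"delta_rot":[0,0,0],"fingers":-1},{"dp":[-0.001,-0.002,0],"delta_rot":[0,0,0],"fingers":-1},{"dp":[-0.001,-0.002,0],"delta_rot":[0,0,0],"fingers":-1},{"dp":[-0.001,-0.002,0],"delta_rot":[0,0,0],"fingers":-1},{"dp":[-0.001,-0.002,0],"delta_rot":[0,0,0],"fingers":-1}]' | grep -E "pos|^force"; python3 where.py
```

```text
tcp_pos: [0.4436, 0.0138, 0.1328]
force: [-0.5, 1.1, -0.1]
t 16.0 jig [-0.1639 -0.0331  0.1328] F jig [-0.3   1.19 -0.12] gap 0.004208418154936198
toolx,y in jig [[-1.    -0.     0.001]
 [-0.     1.     0.   ]]
```

```bash
python3 -m crank '[{"dp":[-0.001,-0.002,0],"delta_rot":[0,0,0],"fingers":-1},{"dp":[-0.001,-0.002,0],"delta_rot":[0,0,0],"fingers":-1},{"dp":[-0.001,-0.002,0],"delta_rot":[0,0,0],"fingers":-1},{"dp":[0,0,0],"delta_rot":[0,0,0],"fingers":-1}]' | grep -E "pos|^force"; python3 where.py
python3 - <<'E'
from h import *
c=manip.camera_model('wrist');I,D=manip.snapshot('wrist')
cv2.imwrite('pics/w3.png',I[...,::-1])
O=np.array([.6,.073,0]);J=R.from_euler('z',.162).as_matrix()
h=cv2.cvtColor(I,cv2.COLOR_RGB2HSV);m=((h[...,0]<8)|(h[...,0]>172))&(h[...,1]>150)&(h[...,2]>100)
n,l,st,ce=cv2.connectedComponentsWithStats(m.astype(np.uint8))
for i in range(1,n):
    if st[i,4]>50: p=J.T@(px2w(c,*ce[i],.075)-O);print(ce[i],st[i],p.round(4),'theta',np.arctan2(-p[1],-.078-p[0]))
E
```

```text
tcp_pos: [0.4458, 0.011, 0.1328]
force: [0.3, -0.9, 1.0]
t 16.3333 jig [-0.1621 -0.0363  0.1328] F jig [ 0.14 -0.89  0.97] gap -0.0002876766172984487
toolx,y in jig [[-1. -0.  0.]
 [-0.  1. -0.]]
[201.03796095 267.68763557] [183 242  37  53 922] [-0.1636 -0.0608  0.075 ] theta 0.6173816962092178
```

View pics/w3.png

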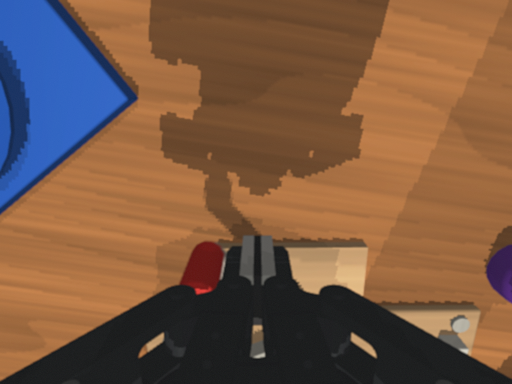

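```bash
python3 -m crank '[{"dp":[-0.001,-0.002,0],"delta_rot":[0,0,0],"fingers":-1},{"dp":[-0.001,-0.002,0],"delta_rot":[0,0,0],"fingers":-1},{"dp":[-0.001,-0.002,0],"delta_rot":[0,0,0],"fingers":-1},{"dp":[-0.001,-0.002,0],"delta_rot":[0,0,0],"fingers":-1},{"dp":[-0.001,-0.002,0],"delta_rot":[0,0,0],"fingers":-1},{"dp":[0,0,0],"delta_rot":[0,0,0],"fingers":-1},{"dp":[0,0,0],"delta_rot":[0,0,0],"fingers":-1},{"dp":[0,0,0],"delta_rot":[0,0,0],"fingers":-1}]' | grep -E "pos|^force"
cat > th.py <<'E'
from h import *
c=manip.camera_model('wrist');I,D=manip.snapshot('wrist')
cv2.imwrite('pics/w4.png',I[...,::-1])
O=np.array([.6,.073,0]);J=R.from_euler('z',.162).as_matrix()
h=cv2.cvtColor(I,cv2.COLOR_RGB2HSV);m=((h[...,0]<8)|(h[...,0]>172))&(h[...,1]>150)&(h[...,2]>100)
n,l,st,ce=cv2.connectedComponentsWithStats(m.astype(np.uint8))
for i in range(1,n):
    if st[i,4]>50: p=J.T@(px2w(c,*ce[i],.075)-O);print(ce[i],st[i],p.round(4),'theta',np.arctan2(-p[1],-.078-p[0]))
E
python3 th.py; python3 where.py
```

```text
tcp_pos: [0.449, 0.0068, 0.1328]
force: [0.2, -1.0, -1.6]
t 17.1 jig [-0.1597 -0.041   0.1328] F jig [-0.02 -0.43 -0.19] gap -0.00015777441969676506
toolx,y in jig [[-1. -0.  0.]
 [-0.  1.  0.]]
```

```bash
python3 -m crank '[{"dp":[0.01,0.03,0],"delta_rot":[0,0,0],"fingers":-1},{"dp":[0,0.04,0],"delta_rot":[0,0,0],"fingers":-1},{"dp":[0,0,-0.07],"delta_rot":[0,0,0],"fingers":-1},{"dp":[0,0,-0.07],"delta_rot":[0,0,0],"fingers":-1},{"dp":[0,0,-0.07],"delta_rot":[0,0,0],"fingers":-1},{"dp":[0,0.07,-0.03],"delta_rot":[0,0,0],"fingers":-1},{"dp":[0,0.07,-0.03],"delta_rot":[0,0,0],"fingers":-1},{"dp":[0,0.08,0],"delta_rot":[0,0,0],"fingers":-1},{"dp":[0,0.08,0],"delta_rot":[0,0,0],"fingers":-1},{"dp":[0,0.08,0],"delta_rot":[0,0,0],"fingers":-1},{"dp":[0,0.08,0],"delta_rot":[0,0,0],"fingers":-1},{"dp":[0,0.08,0],"delta_rot":[0,0,0],"fingers":-1}]' | grep -E "pos|^force"
python3 - <<'E'
from h import *
I,D=manip.snapshot('top');c=manip.camera_model('top')
cv2.imwrite('pics/crop2.png',cv2.resize(I[110:235,150:290],None,fx=4.8,fy=4.8,interpolation=cv2.INTER_CUBIC)[...,::-1])
O=np.array([.6,.073,0]);J=R.from_euler('z',.162).as_matrix()
h=cv2.cvtColor(I,cv2.COLOR_RGB2HSV);m=((h[...,0]<8)|(h[...,0]>172))&(h[...,1]>150)&(h[...,2]>100)
n,l,st,ce=cv2.connectedComponentsWithStats(m.astype(np.uint8))
for i in range(1,n):
    if st[i,4]>5: p=J.T@(px2w(c,*ce[i],.083)-O);print(ce[i],st[i],p.round(4),'theta',np.arctan2(-p[1],-.078-p[0]))
E
```

```text
tcp_pos: [0.3938, 0.3088, 0.2679]
force: [0.3, -0.9, 0.5]
[273.59550562 136.78651685] [269 132  11  12  89] [ 0.0591 -0.1743  0.083 ] theta 2.237252331204398
[252.03030303 202.93939394] [250 199   5   8  33] [-0.1367 -0.0802  0.083 ] theta 0.938983757508364
```

View pics/crop2.png

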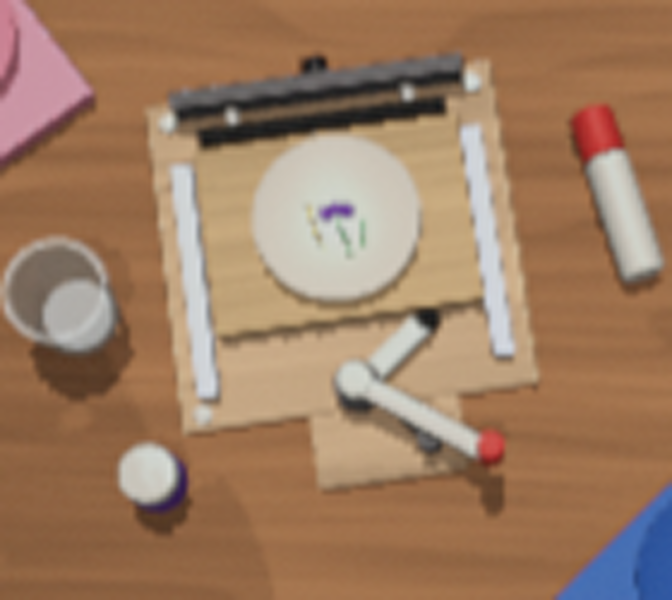

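The picture shows the clamp closed at about 0.94 rad, with its nose (crop 428,318) on the carrier. The carrier sits flush on the stop and the other objects have not moved. I'm handing the job in.

```bash
python3 -m crank '[{"dp":[0,0,0],"delta_rot":[0,0,0],"fingers":-1},{"dp":[0,0,0],"delta_rot":[0,0,0],"fingers":-1},{"dp":[0,0,0],"delta_rot":[0,0,0],"fingers":-1}]' | grep -E "pos|^force"; python3 -c "from station import manip;print(manip.sign_off())"
```

```text
tcp_pos: [0.3946, 0.3061, 0.2675]
force: [-0.4, -0.1, -0.6]
the job is handed in; nothing more can be done
None
```

I pressed the carrier against the stop with about 10 N at the fingertip, pushed the clamp lever over its centre until it snapped shut at about 0.94 rad, then withdrew the arm clear and handed the job in; no verdict was returned.

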